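Find the high spot of a trolley wheel

ROBOT

A 6-joint arm with a two-finger parallel gripper is mounted at the origin on the work surface. World frame = base frame: x ahead of the robot, y to its left, z up, the work surface at z = 0. Lengths are in m, angles in rad, forces in N, time in s.
With the tool pointing down it reaches from about 0.35 to 0.85 m from the base axis. Payload 8.1 kg.
Tool frame: the origin (TCP) lies at the centre of the arm's flange, where the gripper is bolted on; the fingertips stand 186 mm ahead of it and the grasp point (between the pads) lies 167 mm ahead of it; z points along the fingers, y is the direction in which the jaws open and shut (so a half turn about z gives the same grasp; the last joint's range is limited). The gripper opens to 93 mm and grips with 3 to 60 N. Pads are 15 mm wide; open, the fingers measure 128 mm over their backs; the gripper's body (75 mm by 188 mm) begins 65 mm behind the grasp point.
Start: joints at [-1.247, 0.13, 1.488, -0, 1.523, -0.085], TCP at [0.239, -0.551, 0.405] pointing down, gripper open.
Joint ranges: [-2.96, 2.96], [-0.89, 2.26], [0.02, 2.5], [-1.34, 4.48], [0, 2.73], [-2.66, 2.66]. Speed limits (rad/s): [2.39, 2.39, 2.79, 3.14, 3.14, 3.14].

INTERFACE

Orientations are given as a unit quaternion [w, x, y, z].
In Python, from workcell import env, get_image, find_in, place_of gives the robot as it stands. The module is installed in compiled form; this text tells all that it offers. Calls block until the motion is done:
- env.movep(position, orientation): joint-space move of the TCP to a pose.
- env.move_straight(position, rot=None, rate=0.15, max_force=None): straight line of the TCP; rot=None keeps the orientation; rate is the mean speed in m/s. With max_force (N) it stops when the force on the tool has changed by that much, and returns True; else False.
- env.goto_joints(angles): joint-space move.
- env.grip(opening, newtons=None): finger opening in m; newtons is the grip in N (None keeps the last); returns when the fingers have stopped.
- env.dwell(seconds).
- env.ik(position, orientation): joint angles nearest the present ones, or None.
- env.read_state(): the state.
- get_image(name): name is "scene" or "top" or "wrist"; returns a dict with "pixels" (384x512x3 uint8, red, green, blue), "intrinsics" (3x3 intrinsics, pixels), "k1" (the pictures are not rectified: a ray, as slopes to the right and down, at radius r is drawn at 1 + k1 r^2 times it, then the intrinsics apply), "R" (3x3) and "t" (3): a world point X has camera coordinates R X + t. Camera axes: x right, y down, z forward; pixel columns grow to the right and rows downward; lengths in m; the calibration is good to about 2 mm. A picture is of the moment at which its call begins. There is no depth.
A pose or a line that the arm cannot do raises env.PlanningError and nothing moves.
- env.hand_in(): hands the job in, once; it reports no verdict.
Trained networks look in the newest picture that a camera, given by its name, has taken for a name from the list of things; names that differ only in an ending like _2 or _b are one class to them, and where a whole thing is asked for, a point or a joint stands for the part that bears it (a point fixed in the world has none). Each returns a list of dicts, best first, with "score" (0 to 1); they miss things now and then, are a little off and sometimes report something else, mostly with a low value. They report only what shows in the picture. A call takes as long as a camera call.
- find_in(camera, label): "box" ([left, top, width, height] in pixels, round what is visible of it).
- place_of(camera, label): "location" ([column, row] in pixels: a listed point, or the origin of a listed thing).
The state is a dict: "time_s": time; "joint_pos": joint angles; "joint_vel": joint speeds; "tau": joint torques, N m; "tcp_pos": TCP position; "eef_rot": TCP orientation; "wrist_force": force on the tool from outside, world axes, zero at the start; "torque": the same for the moment, N m; "width": finger opening in m.
Only numpy, scipy, OpenCV 4.12 (cv2) and the standard library are available. Lean on these libraries where they do the work, as an engineer would, in place of code of your own. Each camera call takes 0.05 s, during which the arm holds its last target.

TASK

The wheel of the stock-crate trolley thumps, so find its high spot on the truing stand: swing the pointer fully in to its stop by its red handle, then turn the wheel slowly by the orange crank, at most about a quarter turn a second, feeling where the pointer drags hardest. There is one true high spot and one lesser swelling; leave the wheel at rest with the peak of the true one squarely against the pointer, the pointer still fully in, and let go. Push gently, the pointer must not be forced against its stop, and leave the other things on the table where they are.

Things in the scene. Friction and masses are not known exactly. Their poses are not given: they have to be found in the camera images.
- stand: blue base plate of the truing stand, 170 x 320 x 12 mm, fixed to the table; origin at the centre of its underside, z up. In its frame the wheel's vertical axis stands at (0, -70 mm) and the pointer's pivot at (0, +70 mm).
- wheel: trolley wheel lying flat on a vertical spindle; turns either way without end, light drag (about 0.06 Nm). Aluminium hub, top 72 mm over the table; black rubber tyre 160 mm across, at heights 40 to 70 mm. Origin on the axis, 40 mm over the table; its x axis points to the crank knob. The tyre is pressed on at an unknown angle to the hub.
- wheel_top (a point): point on the wheel's axis, 78 mm over the table (top of the hub nut). The tyre around it has one true high spot, 3 mm proud, and a lesser swelling, 1 mm proud, 2.1 rad counterclockwise from it seen from above; each is smooth, symmetric and spans about 0.3 rad to either side of its peak.
- crank (a point): middle (half-way up the free part) of the orange crank knob: upright post 18 mm across, from 73 to 121 mm over the table, 50 mm from the wheel's axis, spinning freely on its pin; this point is 101 mm over the table.
- pointer: fixed pivot post of the pointer, origin on its axis, 12 mm over the table. It carries a steel swing arm (top 59 mm over the table) with a red ball tip of 12 mm. Swung in, the arm points straight at the wheel's axis, the tip 0.3 mm off the true tyre; a swelling presses it back against a stiff spring (about 5 N/mm, hard to see).
- contact (a point): where the tip meets the tyre when swung in, 54 mm over the table. A swelling rubbing here is felt, turning slowly (below about 1 rad/s), as resistance along the turn at the crank: about 1 N clear of it, some 2 to 3 N at the lesser swelling, 5 to 10 N at the high spot. As the tip also climbs the swelling, the resistance is greatest up to 0.1 rad before the peak, whichever way one turns.
- handle (a point): the red upright handle post on the pointer's tail: 16 mm across, from 59 to 109 mm over the table, 60 mm from the pivot on the side away from the tip; this point is 85 mm over the table.
- swing (a joint): angle of the pointer arm, rad: 0 = swung fully in against its stop (tip towards the wheel), grows counterclockwise seen from above as it is swung out, up to 1.1. In the stand's frame the handle lies at pivot + 60 mm x (-sin angle, cos angle). It stays where it is left; moving it takes about 12 N at the handle.
- buffer (a joint): yield of the rubber buffer behind the pointer's stop, rad: 0 at rest, goes negative when the handle is pushed inwards (-0.023 while swinging in, more against the stop), 0.002 rad per newton at the handle; it springs back. More than 0.06 (30 N) would strain the pointer.
- spare_wheel: spare wheel lying flat, rubber, 110 mm across, 30 high; a bystander, leave alone. Origin at its underside.
- wrench: steel wrench lying flat, 160 mm; a bystander, leave alone. Origin at its underside.
- screwdriver: screwdriver lying flat, about 200 mm; a bystander, leave alone. Origin at its underside.
- album: red album lying flat, 170 x 210 x 32 mm; a bystander, leave alone. Origin at its underside.
- magnifier: hand magnifier lying flat, 72 mm lens, wooden handle; a bystander, leave alone. Origin at its underside.
- nut_tray: green two-part tray, 100 x 140 x 35 mm; a bystander, leave alone. Origin at its underside.

How it is judged:
On the way, in this order (a step that is already met when the one before it is completed fails the run):
1. the pointer is swung fully in (value of joint swing below 0.06 rad), for 0.2 s.
2. with the pointer in, the true high spot stands against the pointer (contact force between pointer and wheel above 9.5 N and value of joint swing below 0.06 rad), for 0.2 s.
At the end, for the whole second after the job is handed in: the pointer is within 0.06 rad of its stop, the wheel is at rest and its high spot presses on the pointer with more than 9.5 N (about 12.5 N at the peak, so the peak is within about 0.15 rad of the pointer; the lesser swelling gives about 4 N at most) (all of step 2 and angular speed of wheel below 0.05 rad/s); the robot touches nothing.
It fails at once if the wheel is turned faster than 4 rad/s (angular speed of wheel above 4 rad/s).
It fails at once if the pointer is forced past its stop (over about 30 N at the handle) (value of joint buffer below -0.06 rad).
It fails at once if a bystander is moved more than 30 mm (distance of any of spare_wheel, wrench, screwdriver, album, magnifier, nut_tray from where it was at the start of the episode above 0.03 m).
It also fails if it takes over 72 s, if anything falls off the work surface, if the arm or the gripper's body presses on something with over 40 N, if the wrist force passes 120 N, or if a joint passes its speed limit or range.

## Working session

There is one attempt and no reset: what is moved stays moved. The work goes in short steps, each a Python script; the robot and the scene stay as the last script left them, time stands still between calls to the robot, and variables do not carry over. Pictures are saved under pics/ and viewed, and the job is handed in when it is done.

```bash
mkdir -p pics; cat > h.py <<'E'
import numpy as np, cv2
from workcell import env, get_image, find_in, place_of
def save(n,im): cv2.imwrite('pics/'+n+'.png', im['pixels'][:,:,::-1])
def ray(im,px):
    K=np.array(im['intrinsics']);k1=im['k1']
    d=np.array([(px[0]-K[0,2])/K[0,0],(px[1]-K[1,2])/K[1,1]])
    u=d.copy()
    for _ in range(30): u=d/(1+k1*(u@u))
    R=np.array(im['R']);t=np.array(im['t'])
    return -R.T@t, R.T@np.array([u[0],u[1],1.])
def atz(im,px,z):
    c,d=ray(im,px); return c+d*(z-c[2])/d[2]
def proj(im,X):
    K=np.array(im['intrinsics']);X=np.array(im['R'])@np.asarray(X)+np.array(im['t'])
    u=X[:2]/X[2];u=u*(1+im['k1']*(u@u)); return K[:2,:2]@u+K[:2,2]
def tri(a):
    A=np.zeros((3,3));b=np.zeros(3)
    for im,px in a:
        c,d=ray(im,px);d/=np.linalg.norm(d);P=np.eye(3)-np.outer(d,d);A+=P;b+=P@c
    return np.linalg.solve(A,b)
E
python3 - <<'E'
from h import *
ims={}
Z=dict(wheel_top=.078,crank=.101,handle=.085,contact=.054,pointer=.012,stand=0,wheel=.04)
for c in ['scene','top','wrist']:
    im=get_image(c);save(c+'0',im);ims[c]=im
    for l in ['wheel_top','crank','handle','contact','pointer','stand']:
        r=place_of(c,l)
        for q in r[:2]: print(c,l,round(q['score'],2),np.round(q['location'],1),atz(im,q['location'],Z[l]).round(4))
print(env.read_state())
E
```

```text
scene wheel_top 0.86 [250.5 226.4] [ 0.5616 -0.0902  0.078 ]
scene crank 0.5 [233.8 228.9] [ 0.5377 -0.1302  0.101 ]
scene handle 0.68 [270.8 174.7] [0.5133 0.0745 0.085 ]
scene contact 0.76 [260.9 208.1] [ 0.5443 -0.0175  0.054 ]
scene contact 0.71 [232.9 231.1] [ 0.524  -0.1204  0.054 ]
scene pointer 0.79 [278.8 200. ] [0.5587 0.0557 0.012 ]
scene stand 0.8 [264.1 221. ] [ 0.5602 -0.0225  0.    ]
top crank 0.48 [295.6 176.4] [ 0.532  -0.1352  0.101 ]
top handle 0.45 [228.7 187.3] [0.5007 0.0883 0.085 ]
top contact 0.59 [255.9 173. ] [ 0.5507 -0.004   0.054 ]
top pointer 0.74 [294.6 174.7] [ 0.5471 -0.1407  0.012 ]
top pointer 0.44 [239.5 171.4] [0.562  0.0529 0.012 ]
top stand 0.65 [359.5 183.9] [ 0.5118 -0.372   0.    ]
top stand 0.58 [257.3 171.2] [ 0.5631 -0.0099  0.    ]
{'time_s': 1.05, 'joint_pos': array([-1.24745696e+00,  1.30396162e-01,  1.48817423e+00,  1.32975059e-05,
        1.52301595e+00, -8.54077445e-02]), 'joint_vel': array([ 2.76685426e-04,  7.96515576e-04, -1.22152515e-03,  1.53831658e-05,
        2.63359936e-04, -5.41157170e-04]), 'tau': array([-1.73477521e-03, -5.59782243e+01, -4.92067122e+01,  7.66138709e-02,
        2.24868843e-02,  3.56332457e-07]), 'tcp_pos': array([ 0.23849765, -0.55057288,  0.40475168]), 'eef_rot': array([2.34486840e-06, 9.79188381e-01, 2.02953480e-01, 6.96872316e-06]), 'wrist_force': array([-0.29841359,  0.19034545, -0.15537507]), 'torque': array([0.04347415, 0.01544291, 0.05078107]), 'width': 0.09271023121389374}
```

View pics/scene0.png

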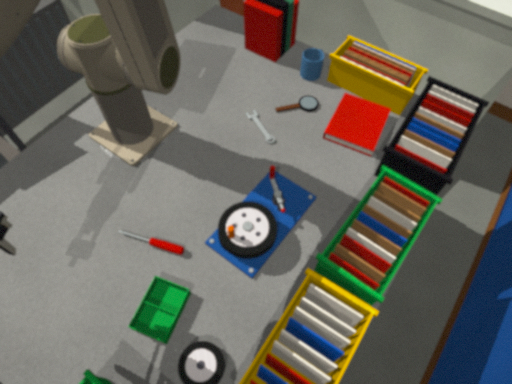

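View pics/top0.png

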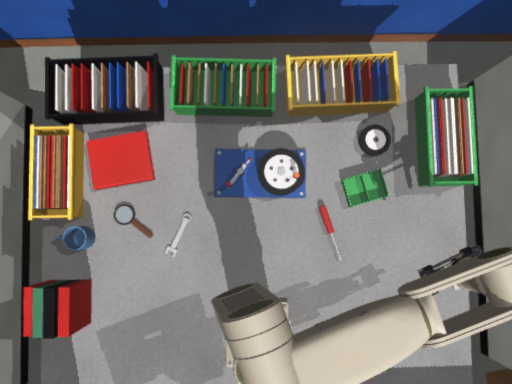

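Top view: the stand's long side runs along world y, with the wheel at about (281,171) and the handle swung out at about (229,187). Next are two wrist views for triangulation.

```bash
cat >> h.py <<'E'
def quat(yaw):
    # tool down, tool y (jaw) axis at angle: start quat [0,cos(p/2),sin(p/2),0]; x-axis of tool at angle p, jaw axis at p-90deg
    return np.array([0,np.cos(yaw/2),np.sin(yaw/2),0])
def qj(jaw):
    "jaw axis direction angle (mod pi), choose p nearest to 0..: p = jaw+pi/2"
    return quat(jaw+np.pi/2)
E
python3 - <<'E'
from h import *
im=get_image('wrist'); s=env.read_state()
R=np.array(im['R']);t=np.array(im['t']); c=-R.T@t
from scipy.spatial.transform import Rotation as Ro
q=s['eef_rot'];T=Ro.from_quat([q[1],q[2],q[3],q[0]]).as_matrix()
print('cam in tool',T.T@(c-s['tcp_pos']),(T.T@R.T).round(3),T.round(3))
ct=T.T@(c-s['tcp_pos'])
Z=dict(wheel_top=.078,crank=.101,handle=.085,contact=.054,pointer=.012,stand=0)
for i,(x,y,yaw) in enumerate([(0.47,-0.10,0.),(0.47,0.05,0.)]):
    q=quat(yaw)
    for z in (0.42,0.38,.35):
        print(z, env.ik([x,y,z],q))
E
```

```text
cam in tool [ 0.08297808 -0.00018037  0.01944157] [[-0.001 -0.956 -0.294]
 [ 1.    -0.001  0.   ]
 [-0.    -0.294  0.956]] [[ 0.918  0.398  0.   ]
 [ 0.398 -0.918 -0.   ]
 [-0.     0.    -1.   ]]
0.42 [-3.16393612e-01 -2.04188720e-01  1.78687474e+00 -4.44089210e-16
  1.55890663e+00  1.25440271e+00]
0.38 [-3.16393612e-01 -1.85733910e-01  1.84360851e+00 -4.44089210e-16
  1.48371805e+00  1.25440271e+00]
0.35 [-3.16393612e-01 -1.65872103e-01  1.88141102e+00 -4.44089210e-16
  1.42605374e+00  1.25440271e+00]
0.42 [-2.55354110e-03 -2.26739591e-01  1.80620611e+00 -4.44089210e-16
  1.56212614e+00  1.56824279e+00]
0.38 [-2.55354110e-03 -2.08504822e-01  1.86336539e+00 -4.44089210e-16
  1.48673208e+00  1.56824279e+00]
0.35 [-2.55354110e-03 -1.88719847e-01  1.90149899e+00 -4.44089210e-16
  1.42881351e+00  1.56824279e+00]
```

View pics/wrist0.png

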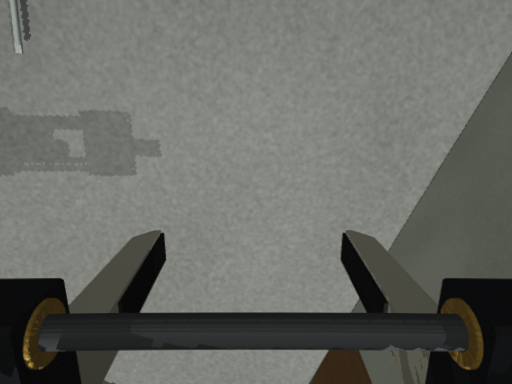

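```bash
python3 - <<'E'
from h import *
Z=dict(wheel_top=.078,crank=.101,handle=.085,contact=.054,pointer=.012,stand=0)
obs={}
import pickle
for i,(x,y,z) in enumerate([(0.45,-0.12,.42),(0.45,0.04,.42)]):
    env.movep([x,y,z],quat(0)); env.dwell(.2)
    im=get_image('wrist');save('w%d'%i,im);pickle.dump(im,open('w%d.pkl'%i,'wb'))
    for l in Z:
        r=place_of('wrist',l)
        for q in r[:1]:
            print(l,round(q['score'],2),np.round(q['location'],1),atz(im,q['location'],Z[l]).round(4))
            obs.setdefault(l,[]).append((im,q['location']))
for l,o in obs.items():
    if len(o)>1: print(l,tri(o).round(4))
s=env.read_state();print(s['time_s'],s['wrist_force'],s['tcp_pos'])
E
```

```text
wheel_top 0.76 [220.2  59.4] [ 0.5521 -0.092   0.078 ]
crank 0.94 [274.6  75. ] [ 0.5388 -0.1382  0.101 ]
handle 0.94 [ 18.8 105.6] [0.5129 0.0844 0.085 ]
contact 0.63 [134.6  55.3] [ 0.5569 -0.0105  0.054 ]
pointer 0.78 [89.7 55.2] [0.5595 0.0491 0.012 ]
stand 0.58 [159.4  59.3] [ 0.5567 -0.0196  0.    ]
wheel_top 0.76 [404.6  56.7] [ 0.5536 -0.0923  0.078 ]
crank 0.8 [472.3  74. ] [ 0.5383 -0.1388  0.101 ]
handle 0.94 [201.4 107.5] [0.5122 0.0847 0.085 ]
contact 0.65 [304.4  57. ] [ 0.5557 -0.0093  0.054 ]
pointer 0.61 [244.7  55.8] [0.5599 0.0474 0.012 ]
stand 0.81 [309.   57.5] [ 0.5587 -0.0218  0.    ]
wheel_top [ 0.5528 -0.092   0.0786]
crank [ 0.5385 -0.1382  0.1021]
handle [0.5125 0.0847 0.0846]
contact [ 0.5565 -0.0097  0.0512]
pointer [0.5594 0.0473 0.0161]
stand [ 0.5574 -0.0209  0.0055]
4.6333 [0.92650572 0.00758009 0.31457001] [0.45004718 0.0397073  0.41997461]
```

```bash
python3 - <<'E'
import cv2
a=cv2.imread('pics/w0.png');b=cv2.imread('pics/w1.png')
cv2.imwrite('pics/w0c.png',cv2.resize(a[0:190,0:400],(800,380),interpolation=cv2.INTER_CUBIC))
cv2.imwrite('pics/w1c.png',cv2.resize(b[0:190,112:512],(800,380),interpolation=cv2.INTER_CUBIC))
E
```

```text
(no output)
```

View pics/w0c.png

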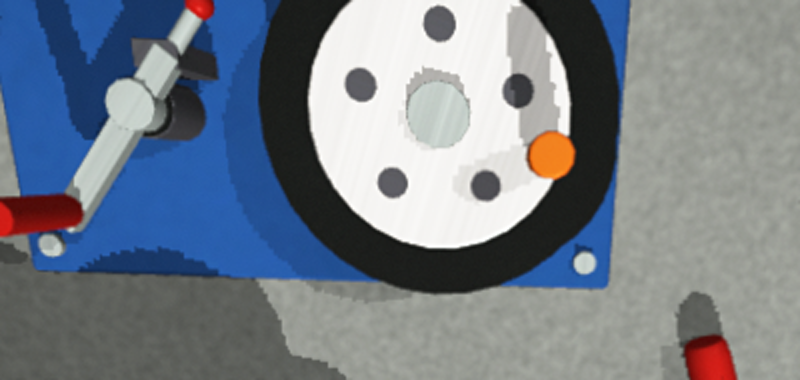

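View pics/w1c.png

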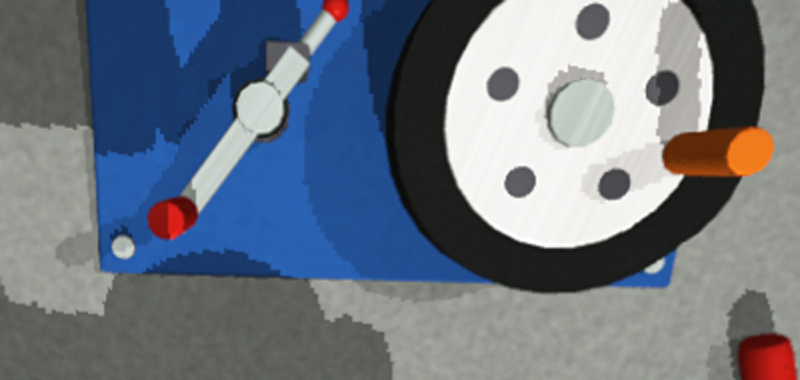

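The views agree with each other. The axis-to-pivot distance is 0.140 m, the pivot-to-handle distance is 0.060 m, stand yaw is about -0.045 rad, and swing is about 0.94 rad. I'll cage the handle and swing it in.

```bash
cat >> h.py <<'E'
W=np.array([.5528,-.0920]); P=np.array([.5592,.0478])
PSI=-np.arctan2(P[0]-W[0],P[1]-W[1])
def hpt(th): return P+.06*np.array([-np.sin(th),np.cos(th)])
def st(m=''):
    s=env.read_state();print(m,'t',round(s['time_s'],2),'F',np.round(s['wrist_force'],2),'p',np.round(s['tcp_pos'],4),'w',round(s['width'],4));return s
E
python3 - <<'E'
from h import *
H=np.array([.5125,.0847]); d=H-P; th=np.arctan2(-d[0],d[1]); print('th',th,'psi',PSI,np.linalg.norm(d))
env.grip(.045)
env.movep([H[0],H[1],.32],qj(th)); 
print(env.move_straight([H[0],H[1],.255],rate=.1,max_force=8)); st()
im=get_image('wrist');save('w2',im)
env.grip(.022,3); st('gripped')
E
```

```text
th 0.9020904726746714 psi -0.04574774404354624 0.05951890455981197
False
 t 8.4 F [-0.45 -0.91  0.14] p [0.5128 0.0847 0.2555] w 0.0448
gripped t 9.06 F [-0.38 -0.69 -0.36] p [0.5125 0.0847 0.255 ] w 0.0221
```

View pics/w2.png

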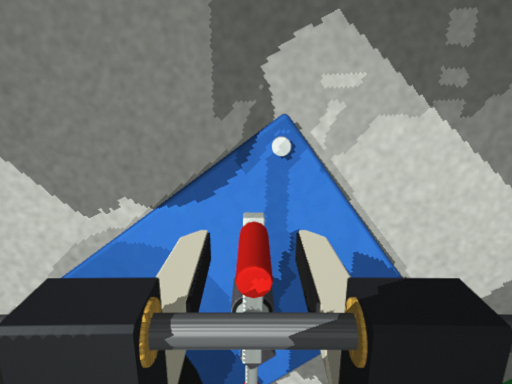

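The handle at about (254,270) sits midway between the fingers. Now I'll swing it in.

```bash
python3 - <<'E'
from h import *
th0=.902
s=st()
for th in np.linspace(th0,PSI+.12,6)[1:]:
    p=hpt(th-0.03); r=env.move_straight([p[0],p[1],.255],rot=qj(th),rate=.03,max_force=22)
    s=st('%.2f %s'%(th,r))
    f=s['wrist_force'][:2]@np.array([np.cos(th),np.sin(th)]); print('tang',round(f,2))
    if r: break
E
```

```text
t 9.06 F [-0.38 -0.69 -0.36] p [0.5125 0.0847 0.255 ] w 0.0221
0.74 False t 9.6 F [-1.88 -6.22 -0.14] p [0.5199 0.0926 0.2546] w 0.0337
tang -5.57
0.57 False t 10.08 F [-4.51 -5.95  0.99] p [0.5278 0.0985 0.2544] w 0.0531
tang -7.01
0.41 False t 10.57 F [-4.09 -4.67  1.44] p [0.5365 0.103  0.2542] w 0.0719
tang -5.6
0.24 False t 11.05 F [-5.56 -3.41  1.15] p [0.5457 0.1061 0.254 ] w 0.0881
tang -6.21
0.07 False t 11.53 F [-0.85 -0.53  0.2 ] p [0.5566 0.1078 0.255 ] w 0.0501
tang -0.89
```

With only 3 N of grip the fingers were forced open. I'll check where the handle is now.

```bash
python3 - <<'E'
from h import *
s=st(); im=get_image('wrist');save('w3',im); print(place_of('wrist','handle')[:2])
for q in place_of('wrist','handle')[:2]: print(atz(im,q['location'],.085))
im=get_image('top');save('top3',im)
for l in ['handle','pointer']:
  for q in place_of('top',l)[:2]: print(l,q,atz(im,q['location'],.085))
E
```

```text
t 11.53 F [-0.85 -0.53  0.2 ] p [0.5566 0.1078 0.255 ] w 0.0501
[]
handle {'location': [239.3, 172.2], 'score': 0.18} [0.55093174 0.05204735 0.085     ]
pointer {'location': [240.8, 170.6], 'score': 0.52} [0.55625137 0.04693136 0.085     ]
```

View pics/w3.png

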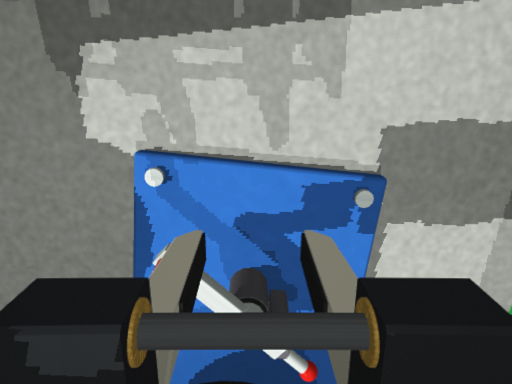

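The handle slipped past the left finger (it's behind it at about (163,255)), so the pointer is still out. I'll lift, re-measure, and regrasp with a firm grip.

```bash
python3 - <<'E'
from h import *
s=env.read_state();p=s['tcp_pos']
env.grip(.045,50)
env.move_straight([p[0],p[1],.32],rate=.15)
obs=[]
for x,y in [(.47,.0),(.45,.09)]:
    env.movep([x,y,.38],quat(.6))
    env.dwell(.15)
    im=get_image('wrist');save('w4_%d'%(x*100),im)
    for q in place_of('wrist','handle')[:1]: print(q,atz(im,q['location'],.085)); obs.append((im,q['location']))
    if len(obs)>1: print(tri(obs))
st()
E
```

```text
{'location': [190.6, 81.5], 'score': 0.62} [0.51226383 0.08676992 0.085     ]
{'location': [302.0, 126.5], 'score': 0.78} [0.51353069 0.08556589 0.085     ]
[0.51314777 0.08625454 0.08935473]
 t 14.79 F [ 0.54 -0.74 -0.78] p [0.4503 0.0893 0.3799] w 0.0451
```

View pics/w4_45.png

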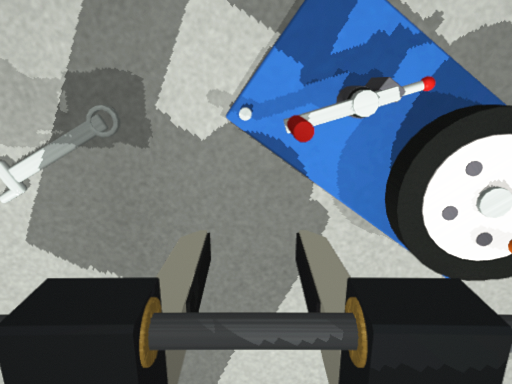

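The handle is at about (302,127), or (0.513, 0.086) m, so essentially unmoved. I'll repeat the swing with a 50 N grip.

```bash
python3 - <<'E'
from h import *
H=np.array([.5128,.0853]); d=H-P; th0=np.arctan2(-d[0],d[1]); print(th0)
env.movep([H[0],H[1],.32],qj(th0))
r=env.move_straight([H[0],H[1],.256],rate=.12,max_force=8)
env.grip(.021,50); s=st('grip %s'%r)
if not r:
  for th in np.linspace(th0,PSI+.14,6)[1:]:
    p=hpt(th-0.03); r=env.move_straight([p[0],p[1],.256],rot=qj(th),rate=.03,max_force=20)
    s=st('%.2f %s'%(th,r)); t=np.array([np.cos(th),np.sin(th)])
    print('tang',round(s['wrist_force'][:2]@t,2), 'rad',round(s['wrist_force'][:2]@np.array([-t[1],t[0]]),2))
    if r or s['width']>.03: break
E
```

```text
0.8910816035968432
grip False t 17.74 F [ 0.78 -0.07  0.01] p [0.5128 0.0853 0.256 ] w 0.0211
0.73 False t 18.27 F [-6.88 -8.13  3.63] p [0.5196 0.0925 0.2553] w 0.0215
tang -10.55 rad -1.45
0.57 False t 18.73 F [-8.25 -6.87  5.15] p [0.5271 0.0982 0.2552] w 0.0212
tang -10.66 rad -1.31
0.41 False t 19.2 F [-8.61 -4.81  4.52] p [0.5356 0.1027 0.2551] w 0.0213
tang -9.81 rad -0.95
0.25 False t 19.67 F [-8.85 -4.71  4.63] p [0.5445 0.1057 0.255 ] w 0.0209
tang -9.75 rad -2.34
0.09 False t 20.13 F [-9.99 -3.53  5.17] p [0.5539 0.1072 0.2549] w 0.021
tang -10.28 rad -2.58
```

```bash
python3 - <<'E'
from h import *
th=PSI+.02; 
p=hpt(PSI-.1); p=p+0
r=env.move_straight([p[0],p[1],.256],rot=qj(PSI),rate=.008,max_force=9)
s=st(str(r)); 
tc=s['tcp_pos'][:2]-P; print('th tcp rel', np.arctan2(-tc[0],tc[1])-PSI, np.linalg.norm(tc))
im=get_image('wrist');save('w5',im)
E
```

```text
False t 21.86 F [-14.02   0.42   6.86] p [0.5659 0.1074 0.2548] w 0.0212
th tcp rel -0.06690638463458341 0.059987314988694224
```

View pics/w5.png

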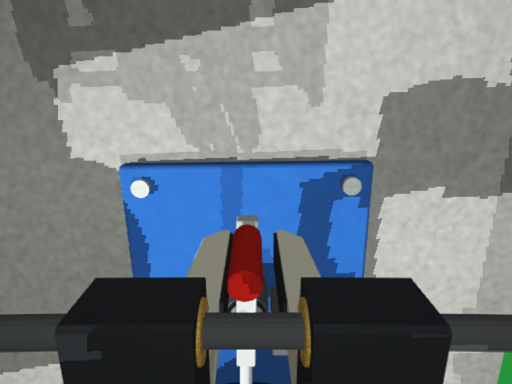

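```bash
python3 - <<'E'
from h import *
for k in range(6):
    s=env.read_state(); 
    if k==0: base=s['tcp_pos']
    p=hpt(PSI-.1-.008*(k+1))
    env.move_straight([p[0],p[1],.256],rate=.008,max_force=5)
    s=st(str(k)); tc=s['tcp_pos'][:2]-P; print(np.arctan2(-tc[0],tc[1])-PSI)
    if s['wrist_force'][0]<-19: break
E
```

```text
0 t 22.16 F [-12.99   0.48   6.06] p [0.5663 0.1074 0.2547] w 0.0213
-0.07215488552189829
1 t 22.41 F [-14.18   0.61   7.06] p [0.5666 0.1074 0.2547] w 0.0215
-0.07815384267525513
2 t 22.66 F [-15.55   1.68   7.91] p [0.5669 0.1074 0.2547] w 0.0211
-0.08349282077723129
3 t 22.91 F [-16.31   1.72   9.58] p [0.5673 0.1074 0.2546] w 0.0215
-0.08907043115472356
4 t 23.16 F [-17.14   2.84   8.52] p [0.5676 0.1074 0.2546] w 0.0215
-0.09450374482183106
5 t 23.41 F [-18.14   2.66  10.03] p [0.5679 0.1074 0.2545] w 0.0215
-0.10004115848225546
```

Force now rises steadily with displacement, from 13 to 18 N against about 11 N of sliding drag, so the pointer is on its stop. I'll release, lift, and check. I'll also unwrap the tyre outline for a hint of the bump's position.

```bash
python3 - <<'E'
from h import *
import pickle
env.grip(.045,50); st('open')
s=env.read_state();p=s['tcp_pos']
env.move_straight([p[0],p[1],.32],rate=.2)
# view of wheel and pointer on way
env.movep([.47,-.06,.42],quat(0)); env.dwell(.15)
im=get_image('wrist');save('w6',im);pickle.dump(im,open('w6.pkl','wb'))
Z=dict(wheel_top=.078,crank=.101,handle=.085,pointer=.012)
for l in Z:
    for q in place_of('wrist',l)[:1]: print(l,round(q['score'],2),atz(im,q['location'],Z[l]).round(4))
st()
names=['w0','w1','w6']
rows=[]
for n in names:
    im=pickle.load(open(n+'.pkl','rb'))
    rs=np.linspace(.066,.092,105); an=np.linspace(-np.pi,np.pi,800,endpoint=False)
    mx=np.zeros((105,800),np.float32);my=mx.copy()
    for i,r in enumerate(rs):
        for j,a in enumerate(an):
            mx[i,j],my[i,j]=proj(im,[W[0]+r*np.cos(a),W[1]+r*np.sin(a),.07])
    rows.append(cv2.remap(im['pixels'],mx,my,cv2.INTER_LINEAR))
o=np.vstack(rows)[:,:,::-1]
o=cv2.convertScaleAbs(o,alpha=2); cv2.imwrite('pics/polar.png',o)
E
```

```text
open t 24.02 F [-0.81 -0.34 -0.18] p [0.5709 0.1067 0.2561] w 0.045
wheel_top 0.92 [ 0.5523 -0.0911  0.078 ]
crank 0.57 [ 0.5356 -0.1372  0.101 ]
handle 0.82 [0.5619 0.1074 0.085 ]
pointer 0.87 [0.5586 0.048  0.012 ]
 t 25.99 F [-0.01 -0.37 -0.52] p [ 0.4701 -0.0598  0.4198] w 0.0451
```

View pics/polar.png

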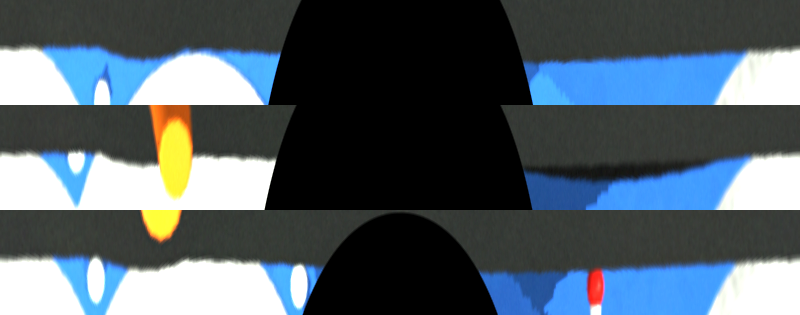

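View pics/w6.png

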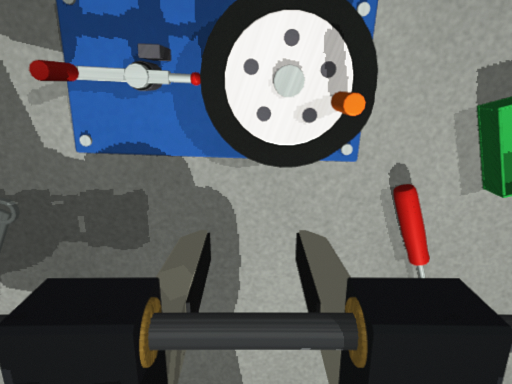

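The pointer is in: the handle is at (0.562, 0.107), which is the swung-in position, and the red tip at (196,79) sits against the tyre. The polar unwrap shows a bump of about 2.7 mm near column 145, or about -2.0 rad, close to the knob. Clockwise is the short way round, about 2.65 rad. I'll grip the knob and turn it, logging the resistance.

```bash
cat >> h.py <<'E'
def kp(a): return np.array([W[0]+.05*np.cos(a),W[1]+.05*np.sin(a),.268])
F0=np.array([-.3,-.4,-.4])
def step(a,da,rate):
    a2=a+da; r=env.move_straight(kp(a2),rate=rate,max_force=25)
    s=env.read_state(); F=s['wrist_force']-F0; d=s['tcp_pos'][:2]-W; act=np.arctan2(d[1],d[0])
    t=np.sign(da)*np.array([-np.sin(a2),np.cos(a2)]); n=np.array([np.cos(a2),np.sin(a2)])
    print('%.3f act %.3f resist %.2f rad %.2f t %.2f w %.4f %s'%(a2,act,-F[:2]@t,F[:2]@n,s['time_s'],s['width'],r or ''))
    return a2,r
E
python3 - <<'E'
from h import *
a=-1.885; k=kp(a)
env.movep([k[0],k[1],.33],qj(0))
r=env.move_straight(k,rate=.12,max_force=8); s=st('down %s'%r)
env.grip(.01,25); s=st('grip')
if not r:
    for i in range(5):
        a,r=step(a,-.2,.04)
        if r: break
E
```

```text
down False t 28.15 F [ 0.21 -0.45 -0.32] p [ 0.5376 -0.1396  0.2685] w 0.0447
grip t 28.71 F [-0.36  0.55  3.37] p [ 0.5374 -0.1396  0.2684] w 0.0172
-2.085 act -2.093 resist -1.18 rad -0.35 t 29.11 w 0.0174 
-2.285 act -2.300 resist -1.48 rad -0.69 t 29.51 w 0.0172 
-2.485 act -2.504 resist -1.93 rad -0.66 t 29.91 w 0.0171 
-2.685 act -2.708 resist -0.73 rad -1.96 t 30.31 w 0.0176 
-2.885 act -2.910 resist -1.76 rad -3.76 t 30.71 w 0.0178
```

```bash
python3 - <<'E'
from h import *
a=-2.885
for i in range(6):
    a,r=step(a,-.2,.045)
    if r: break
for i in range(9):
    a,r=step(a,-.08,.03)
    if r: break
E
```

```text
-3.085 act -3.104 resist -1.36 rad -3.77 t 31.08 w 0.0177 
-3.285 act 2.985 resist -1.16 rad -4.94 t 31.46 w 0.0175 
-3.485 act 2.788 resist -1.85 rad -5.83 t 31.83 w 0.0177 
-3.685 act 2.590 resist -1.93 rad -4.74 t 32.21 w 0.0175 
-3.885 act 2.393 resist -1.31 rad -6.44 t 32.58 w 0.0177 
-4.085 act 2.195 resist -1.09 rad -4.25 t 32.96 w 0.0176 
-4.165 act 2.117 resist -1.38 rad -5.01 t 33.24 w 0.0174 
-4.245 act 2.038 resist -2.63 rad -3.95 t 33.52 w 0.0178 
-4.325 act 1.958 resist -0.49 rad -3.84 t 33.81 w 0.0173 
-4.405 act 1.886 resist 0.99 rad -3.24 t 34.09 w 0.0177 
-4.485 act 1.813 resist 4.29 rad -3.05 t 34.38 w 0.0177 
-4.565 act 1.737 resist 5.61 rad -3.03 t 34.66 w 0.0169 
-4.645 act 1.658 resist 6.69 rad -2.46 t 34.94 w 0.0176 
-4.725 act 1.578 resist 6.08 rad -2.28 t 35.23 w 0.0176 
-4.805 act 1.491 resist 2.22 rad -1.64 t 35.51 w 0.0177
```

This is clearly the high spot: resistance rises about 8 N over the base, peaking near a = -4.65. I'll pass beyond it, then come back counterclockwise to average the two.

```bash
python3 - <<'E'
from h import *
a=-4.805
for i in range(4): a,r=step(a,-.08,.03)
print('back')
for i in range(9): a,r=step(a,.08,.03)
E
```

```text
-4.885 act 1.404 resist 0.14 rad -1.04 t 35.79 w 0.0173 
-4.965 act 1.324 resist -0.42 rad -0.85 t 36.08 w 0.0176 
-5.045 act 1.242 resist -1.12 rad -1.60 t 36.36 w 0.0177 
-5.125 act 1.163 resist -1.23 rad -0.11 t 36.64 w 0.0172 
back
-5.045 act 1.249 resist -0.17 rad -0.12 t 36.92 w 0.0177 
-4.965 act 1.329 resist -1.26 rad -2.53 t 37.21 w 0.0174 
-4.885 act 1.402 resist 2.90 rad -1.33 t 37.49 w 0.0172 
-4.805 act 1.476 resist 4.65 rad -1.42 t 37.77 w 0.0174 
-4.725 act 1.552 resist 7.11 rad -2.86 t 38.06 w 0.0173 
-4.645 act 1.630 resist 6.38 rad -2.91 t 38.34 w 0.0175 
-4.565 act 1.712 resist 5.61 rad -3.03 t 38.62 w 0.0177 
-4.485 act 1.798 resist 3.01 rad -3.25 t 38.91 w 0.0177 
-4.405 act 1.884 resist -0.34 rad -3.70 t 39.19 w 0.0175
```

The two passes bracket the peak: the resistance centroid is 1.66 rad clockwise and 1.60 rad counterclockwise, so the peak is at a knob angle of about 1.63. I'll set that, relax the residual force, and release.

```bash
python3 - <<'E'
from h import *
import pickle
a=-4.405
for da in (-.09,-.09,-.1,): a,r=step(a,da,.03)
a,r=step(a,.02,.02)
env.grip(.045,25); env.dwell(.2); s=st('open'); p=s['tcp_pos']
env.move_straight([p[0],p[1],.33],rate=.15)
env.movep([.47,-.08,.42],quat(0)); env.dwell(.15)
im=get_image('wrist');save('w7',im);pickle.dump(im,open('w7.pkl','wb'))
Z=dict(wheel_top=.078,crank=.101,handle=.085,pointer=.012)
for l in Z:
    for q in place_of('wrist',l)[:1]:
        X=atz(im,q['location'],Z[l]);print(l,round(q['score'],2),X.round(4), np.arctan2(X[1]-W[1],X[0]-W[0]).round(3))
st()
rs=np.linspace(.066,.092,105); an=np.linspace(-np.pi,np.pi,800,endpoint=False)
mx=np.zeros((105,800),np.float32);my=mx.copy()
for i,r in enumerate(rs):
    for j,b in enumerate(an): mx[i,j],my[i,j]=proj(im,[W[0]+r*np.cos(b),W[1]+r*np.sin(b),.07])
o=cv2.remap(im['pixels'],mx,my,cv2.INTER_LINEAR)[:,:,::-1]
cv2.imwrite('pics/polar7.png',np.vstack([cv2.convertScaleAbs(o,alpha=2),cv2.resize(im['pixels'][:190,:,::-1],(800,297))]))
E
```

```text
-4.495 act 1.803 resist 3.77 rad -3.48 t 39.49 w 0.0174 
-4.585 act 1.718 resist 5.26 rad -2.70 t 39.79 w 0.0174 
-4.685 act 1.620 resist 7.15 rad -2.26 t 40.11 w 0.0174 
-4.665 act 1.631 resist -2.05 rad -1.96 t 40.36 w 0.0171 
open t 41.22 F [-0.66  0.33  0.37] p [ 0.5504 -0.0421  0.268 ] w 0.0449
wheel_top 0.64 [ 0.5539 -0.0931  0.078 ] -0.752
crank 0.83 [ 0.5482 -0.0416  0.101 ] 1.663
handle 0.73 [0.561  0.1103 0.085 ] 1.53
pointer 0.73 [0.5608 0.0483 0.012 ] 1.514
 t 43.5 F [ 0.13 -0.24  1.04] p [ 0.47   -0.08    0.4199] w 0.0448
```

View pics/polar7.png

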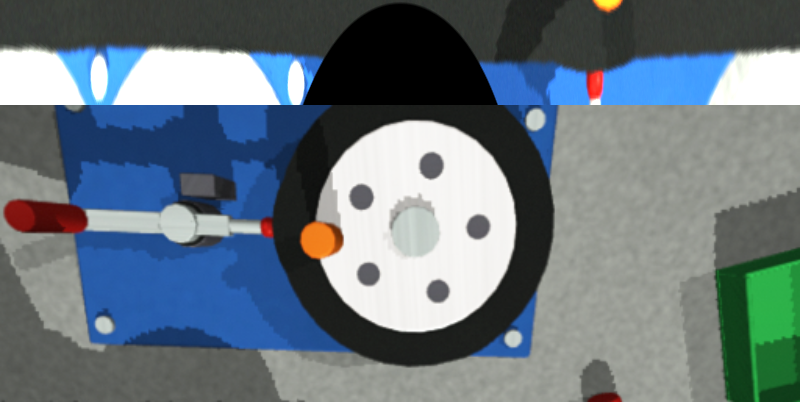

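```bash
python3 - <<'E'
import cv2
o=cv2.imread('pics/polar7.png')[40:105,480:740]
cv2.imwrite('pics/polar7z.png',cv2.resize(o,(780,585),interpolation=cv2.INTER_CUBIC))
E
```

```text
(no output)
```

View pics/polar7z.png

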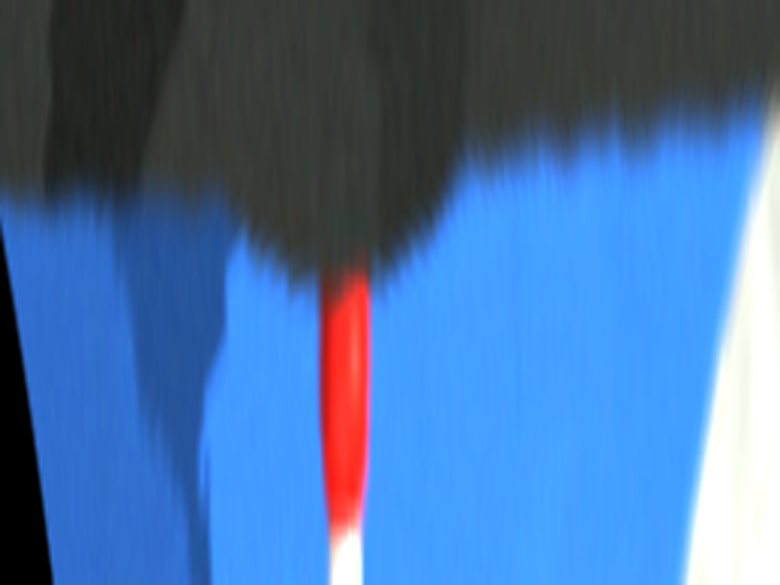

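The bump, spanning about columns 235–465, peaks at about 340–350, and the red tip is centred at 345, so it is squarely on the pointer. The robot is clear of everything, so I'm handing in.

```bash
python3 - <<'E'
from h import *
env.hand_in(); st()
E
```

```text
the job is handed in; nothing more can be done
the job is handed in; nothing more can be done
```

I swung the pointer in to its stop, found the true high spot by feel, and left its peak against the pointer. I let go of everything and handed the job in at about 43.5 s of the 72 s allowed.

**Pointer:** The first try with a 3 N grip slipped off the handle, and the pointer hardly moved. With a firm grip it swung in. The force rose steadily to 18 N at the stop, under the 30 N limit, against about 11 N of drag while swinging. After that, the handle measured within 1–3 mm of its swung-in position in two pictures.

**High spot:** I turned the crank at roughly 0.6–0.9 rad/s on average. The resistance rose about 8 N over the level elsewhere, which fits the true high spot and not the lesser swelling. The clockwise pass was centred at a knob angle of 1.66 rad and the counterclockwise pass at 1.60 rad, so I set the knob to 1.63 rad.

**Last checks:**
- **Tyre outline:** the bump in the final picture peaks at the pointer tip, to within a few hundredths of a radian.
- **Knob angle:** the camera gave 1.66 rad against 1.63 rad from the arm, a difference within the camera's error.
- **Force readings:** those taken at rest away from the swelling had an offset of about -1.4 N, so I used only differences between readings.
- **Not checked:** I had no direct reading of the contact force. I did not measure the bystanders afterwards, but the arm never worked near them.

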